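Seat the objective in its block and hold the block registered in the fence corner

ROBOT

A 7-joint arm with a two-finger parallel gripper is mounted at the origin on the work surface. World frame = base frame: x ahead of the robot, y to its left, z up, the work surface at z = 0. Lengths are in m, angles in rad, forces in N, time in s.
With the tool pointing down it reaches from about 0.425 to 1.025 m from the base axis. Payload 3.6 kg.
Tool frame: the origin (TCP) lies on the centre line of the jaws, within the pads' length; the fingertips stand 19 mm ahead of it and the grasp point (between the pads) is the TCP; z points along the fingers, y is the line along which they close (so a half turn about z gives the same grasp; the last joint's range is limited). The gripper opens to 85 mm and grips with 20 to 120 N. Pads are 22 mm wide; open, the fingers measure 114 mm over their backs; the gripper's body (76 mm by 85 mm) begins 54 mm behind the grasp point. The pads swing forward as they close: fully open they stand 13 mm farther back than shut.
Start: joints at [1.089, 0.591, 0.048, 1.609, -0.033, 0.943, -0.034], TCP at [0.275, -0.671, 0.25] pointing down, gripper open.
Joint ranges: [-2.69, 2.69], [-0.47, 2.24], [-1.27, 1.36], [0.19, 2.51], [-1.53, 4.68], [0.08, 2.07], [-3.09, 3.09]. Speed limits (rad/s): [2.57, 2.57, 3.14, 3.14, 3.14, 3.14, 3.14].

INTERFACE

Orientations are given as a unit quaternion [w, x, y, z].
In Python, from bench import bot gives the robot as it stands.
- The arm moves only by the shell command python3 inch.py [FORCE], which reads ROWS from standard input. ROWS is a JSON list of rows, 1 to 12 of them, each written [opening, [dx, dy, dz], turn]: the finger opening in m, then dx, dy, dz in mm, then a turn about the tool's z in units of 0.25 rad; each row is the pose to reach, as a shift and turn from the pose commanded when the command began, along the tool's axes at that moment; what a row does not reach only later rows make up. A row lasts 1/8 s, in which the tool goes at most 0.0625 m and 0.188 rad, less where a joint would pass 70% of its speed; a pose out of reach is approached as far as the arm can. The fingers move at their own pace and stop on an object; FORCE is the grip in N (left out, the last holds). Time passes only in rows, so rows that do not move let the fingers close. It prints the time, the measured TCP pose, the force, the opening and the grip force at its end. Input that does not fit is refused with a message, and nothing moves.
- bot.get_state(): the state, without advancing time (a new reading comes with each control period).
- bot.get_image(name): name is "scene" or "top"; returns a dict with "pixels" (480x640x3 uint8, blue, green, red), "intrinsics" (3x3 intrinsics, pixels), "eye" and "orientation" of the camera in the world. Camera axes: x right, y up, looking along -z (the intrinsics and any distortion apply to the point x, -y, -z); pixel columns grow to the right and rows downward; lengths in m; the calibration is good to about 2 mm. A picture is of the moment at which its call begins. There is no depth.
- bot.close_job(): hands the job in; it is judged then, once.
The state is a dict: "t": time; "joint_pos": joint angles; "joint_vel": joint speeds; "effort": joint torques, N m; "position": TCP position; "tcp_rot": TCP orientation; "contact_force": force on the tool from outside, world axes, zero at the start; "ft_torque": the same for the moment, N m; "gripper_width": finger opening in m; "grip_force": force on a finger pad.
Only numpy, scipy, OpenCV 4.12 (cv2) and the standard library are available. Lean on these libraries where they do the work, as an engineer would, in place of code of your own. Each camera call takes 0.05 s, during which the arm holds its last target. There are 200 camera calls.

TASK

Take the long microscope objective and slide it, nose down, fully home into the hole in the square aluminium block. Then push the block, with the objective in it, across the alignment plate into the corner of the two fences so that it sits flat on the plate and flush against both fences at once, and finish while still holding it pressed there against both; do not let go. Leave everything else on the bench where it is.

Things in the scene. Friction and masses are not known exactly. Their poses are not given: they have to be found in the camera images.
- objective: Loose steel objective, about 0.18 kg, upright on its nose on the bench, tallest and slimmest of three optics right of the plate (they swap places). 74 mm tall: nose 26 mm dia. from 0 to 28 mm up, collar 34 mm dia. to 68 mm, dark stub 20 mm dia. to 74 mm. Origin: centre of the nose's foot, z up. Home, its shoulder is on the block's top, its origin 2 mm above the block's underside.
- block: Loose square aluminium block, 76 x 76 x 30 mm high, about 0.42 kg, lying flat on the plate away from the corner, turned up to 0.35 rad from the fences. Vertical through hole at its centre, 28 mm diameter, 2 mm chamfer. Origin at the centre of its underside, on the hole's axis; x, y along its sides, z up. Smooth: it slides on plate and fences with friction about 0.25.
- stage: Alignment plate, fixed, dark steel, 230 x 230 mm, 8 mm thick, lying on the bench. Origin at the centre of its underside; x points towards the far fence, y towards the left fence, z up (top face at z = 8 mm).
- fence_far: Fixed aluminium bar along the plate's far edge (same origin and axes as the plate). Its inner face is the plane x = 100 mm of the plate, from y = -100 to 85 mm; 14 mm thick, it stands 20 mm above the plate's top.
- fence_left: Fixed aluminium bar along the plate's left edge (same origin and axes as the plate). Its inner face is the plane y = 100 mm of the plate, from x = -100 to 85 mm; 14 mm thick, it stands 20 mm above the plate's top. The corner between the bars is relieved (open).
- corner (a point): The point on the plate's top where the two inner fence faces would meet, 100 mm in x and 100 mm in y from the plate's centre; axes as the plate. The registered block's centre is 38 mm in -x and 38 mm in -y from it.
- short_objective: Bystander: short fat objective, 44 mm diameter, 39 mm tall, standing upright. Too wide for the hole. Origin at the centre of its underside.
- eyepiece: Bystander: dark eyepiece, barrel 30 mm and eyecup 42 mm diameter, 52 mm tall, standing upright. Too wide for the hole. Origin at the centre of its underside.
- well_plate: Bystander: clear sample plate, 86 x 128 x 14 mm, lying flat on the right. Origin at the centre of its underside.
- oil_bottle: Bystander: small amber bottle, 34 mm diameter, 75 mm tall. Origin at the centre of its underside.
- petri_dish: Bystander: clear flat dish, 90 mm diameter, 14 mm high. Origin at the centre of its underside.
- hex_driver: Bystander: screwdriver about 160 mm long lying on the bench. Origin under its middle.

How it is judged:
By the outcome, as a careful person would: the job done as asked, in the order asked, and still so for the second after the job is handed in, while the arm keeps its last pose, push and grip.
It also fails if it takes over 58 s, if anything falls off the work surface, if the arm or the gripper's body presses on something with over 40 N, if the wrist force passes 120 N, or if a joint passes its speed limit or range.

## Working session

There is one attempt and no reset: what is moved stays moved. The work goes in short steps, Python scripts to look and compute and a shell command to move; the robot and the scene stay as the last step left them, time stands still between calls to the robot, and variables do not carry over. Pictures are saved under pics/ and viewed, at most 10 in all, crops included, and the job is handed in when it is done.

```bash
ls; mkdir -p pics; cat > h.py <<'E'
import numpy as np, cv2
from bench import bot
from scipy.spatial.transform import Rotation as R
def rot(q): return R.from_quat([q[1],q[2],q[3],q[0]]).as_matrix()
def cam(im): return np.array(im["intrinsics"]),np.array(im["eye"]),rot(im["orientation"])
def ray(c,u,v):
    K,e,M=c; d=np.linalg.inv(K)@[u,v,1]; d=M@(d*[1,-1,-1]); return e,d/np.linalg.norm(d)
def atz(c,u,v,z):
    e,d=ray(c,u,v); return e+d*(z-e[2])/d[2]
def proj(c,p):
    K,e,M=c; q=M.T@(np.array(p)-e)*[1,-1,-1]; q=K@q; return q[:2]/q[2]
def tri(c1,p1,c2,p2):
    e1,d1=ray(c1,*p1); e2,d2=ray(c2,*p2)
    s=np.linalg.lstsq(np.stack([d1,-d2],1),e2-e1,rcond=None)[0]
    a,b=e1+s[0]*d1,e2+s[1]*d2; return (a+b)/2,np.linalg.norm(a-b)
E
python3 - <<'E'
from h import *
import pickle
for n in("scene","top"):
    im=bot.get_image(n); print(n,{k:v for k,v in im.items() if k!="pixels"})
    cv2.imwrite(f"pics/{n}0.png",im["pixels"]); pickle.dump(cam(im),open(f"{n}0.pkl","wb"))
print(bot.get_state())
E
```

```text
bench.py
inch.py
pics
scene {'intrinsics': array([[520.84735456,   0.        , 326.2292486 ],
       [  0.        , 520.84735456, 240.69110545],
       [  0.        ,   0.        ,   1.        ]]), 'eye': array([ 1.01684039, -0.7731494 ,  0.9479863 ]), 'orientation': array([0.89676268, 0.35808919, 0.08872263, 0.24437089])}
top {'intrinsics': array([[537.62693639,   0.        , 321.55157016],
       [  0.        , 537.62693639, 240.03740079],
       [  0.        ,   0.        ,   1.        ]]), 'eye': array([ 0.33523865, -0.02481389,  1.58299743]), 'orientation': array([ 0.70666315,  0.05143943, -0.05790367, -0.70329819])}
{'t': 0.1, 'joint_pos': array([ 1.08852453,  0.59206498,  0.0483329 ,  1.60967803, -0.03330116,
        0.94270573, -0.03369278]), 'joint_vel': array([ 0.00119989, -0.00297725, -0.00025329, -0.00277175, -0.00050462,
        0.00035087, -0.00176964]), 'effort': array([ 4.74359404e-03, -5.49993396e+01,  1.55368522e+00, -1.98823178e+01,
        9.75950388e-03,  3.82956059e-03,  2.11580492e-06]), 'position': array([ 0.2745427 , -0.67025097,  0.24923483]), 'tcp_rot': array([-9.91295475e-04,  9.81159826e-01,  1.93195093e-01, -2.62173025e-04]), 'contact_force': array([ 1.36610122, -1.21841806, -0.58225273]), 'ft_torque': array([ 0.06298376, -0.00548979, -0.00346533]), 'grip_force': 0.0, 'gripper_width': 0.08559338747462138}
```

View pics/scene0.png

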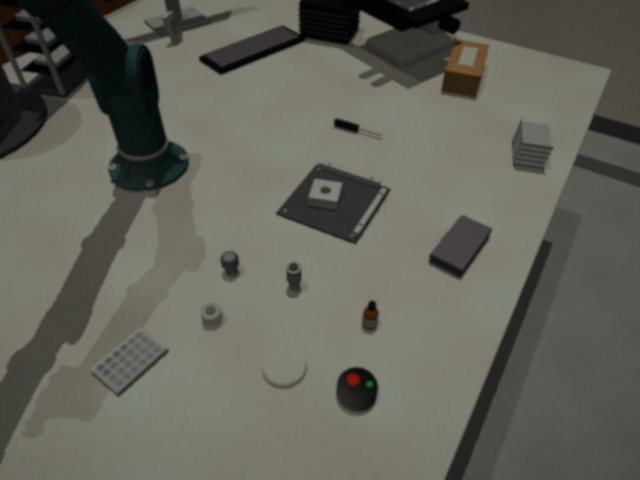

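View pics/top0.png

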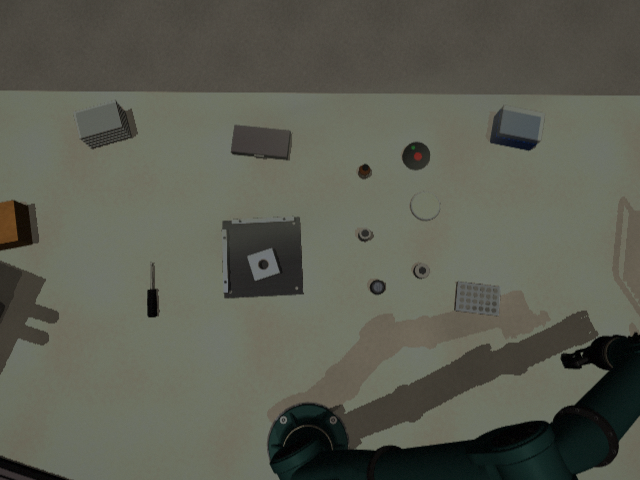

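The scene view shows the plate at about (335,200) with the block at (325,193). The tall objective is at (293,276), the eyepiece at (230,262) and the short objective at (211,315). In the top view the block is at (263,264), the objective at (365,234), the eyepiece at (377,287) and the short objective at (422,270). Next I'll enlarge these areas.

```bash
python3 - <<'E'
from h import *
t=cv2.imread("pics/top0.png"); s=cv2.imread("pics/scene0.png")
def crop(im,x,y,w,h,k):
    c=cv2.resize(im[y:y+h,x:x+w],None,fx=k,fy=k,interpolation=cv2.INTER_CUBIC); return np.clip(c*2.0,0,255).astype(np.uint8)
cv2.imwrite("pics/c1.png",np.hstack([crop(t,215,210,95,95,6)]))
a=crop(s,272,155,125,90,6); cv2.imwrite("pics/c2.png",a)
cv2.imwrite("pics/c3.png",np.hstack([crop(t,345,214,40,60,10),crop(s,275,250,40,60,10)]))
E
```

```text
(no output)
```

View pics/c1.png

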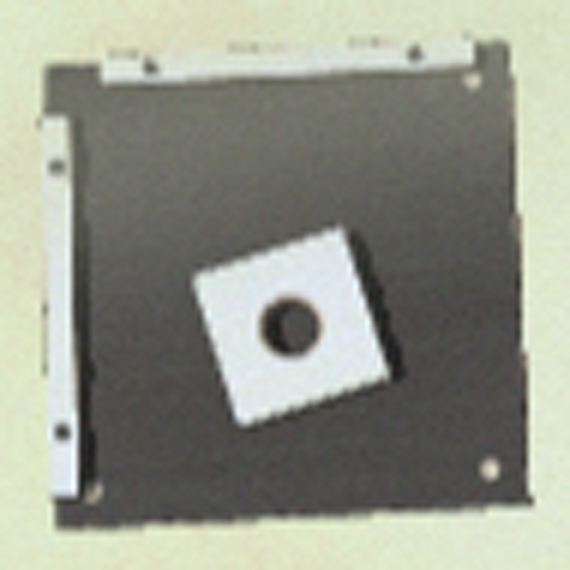

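View pics/c2.png

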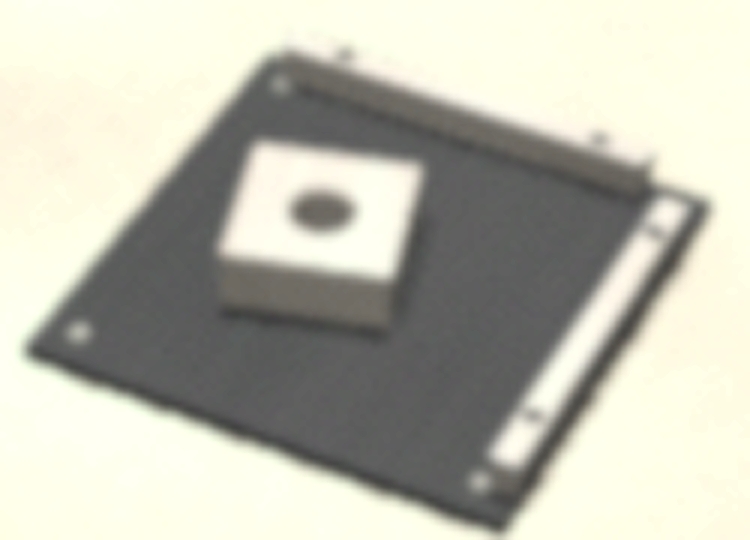

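View pics/c3.png

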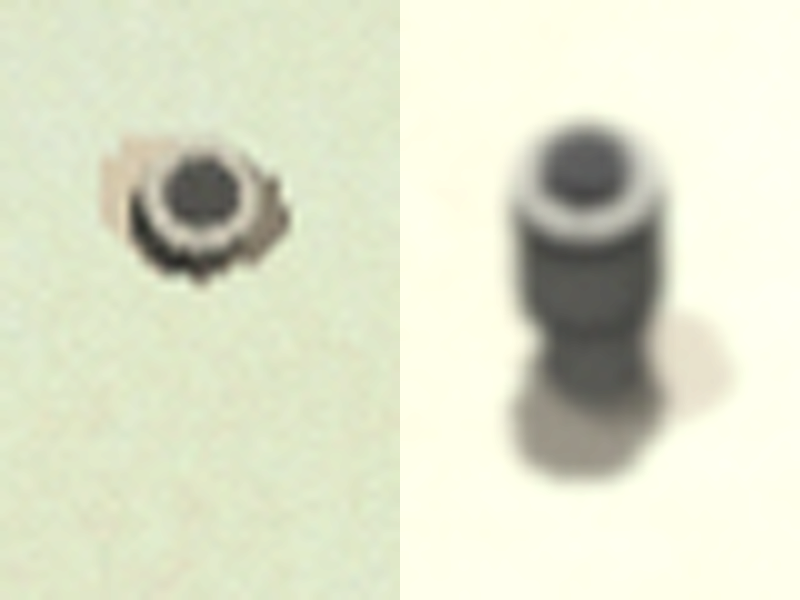

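The crops give these features, in crop pixels:

| Feature | Top view | Scene view |
|---|---|---|
| Hole centre | (291,326) | (323,212) |
| Block top corners | (192,275), (343,227), (391,379), (241,427) | (425,163), (391,280), (218,257), (253,140) |
| Objective's dark stub | (203,190) | (185,168) |

The plate's corners and the fences are clear in both views.

```bash
python3 - <<'E'
from h import *
import pickle
T=pickle.load(open("top0.pkl","rb"));S=pickle.load(open("scene0.pkl","rb"))
o=lambda x0,y0,k,p:(x0+(p[0]+.5)/k-.5,y0+(p[1]+.5)/k-.5)
t1=lambda *p:o(215,210,6,p); s1=lambda *p:o(272,155,6,p); t3=lambda *p:o(345,214,10,p); s3=lambda *p:o(275,250,10,p)
np.set_printoptions(precision=4,suppress=True)
P={}
for n,a,b in [("stub",t3(203,190),s3(185,168)),("collar",t3(205,192),s3(188,184)),("hole",t1(291,326),s1(323,212)),
 ("b++",t1(192,275),s1(425,163)),("b+-",t1(343,227),s1(391,280)),("b--",t1(391,379),s1(218,257)),("b-+",t1(241,427),s1(253,140)),
 ("p++",t1(42,65),s1(712,203)),("p+-",t1(508,42),s1(503,530)),("p--",t1(531,503),s1(28,348)),("p-+",t1(57,527),s1(270,58))]:
    P[n],r=tri(T,a,S,b); print(n,P[n],"gap mm",r*1e3)
def fit(pts,h):
    c=np.mean(pts,0)[:2]; a=np.array([[h,h],[h,-h],[-h,-h],[-h,h]])
    d=np.array(pts)[:,:2]-c; ang=np.arctan2((a[:,0]*d[:,1]-a[:,1]*d[:,0]).sum(),(a*d).sum()); return c,ang,np.linalg.norm(d,axis=1).mean()/h/2**.5
print("block",fit([P["b"+k] for k in("++","+-","--","-+")],.038))
c,a,s=fit([P["p"+k] for k in("++","+-","--","-+")],.115); print("plate",c,a,s)
st=bot.get_state(); print(st["position"],rot(st["tcp_rot"]))
Rm=np.array([[np.cos(a),-np.sin(a)],[np.sin(a),np.cos(a)]])
w=lambda x,y,z:np.r_[c+Rm@[x,y],z]
# fence check: top-edge inner corners, predicted crop pixel
for q in[(.1,.085,.028),(.1,-.1,.028),(.085,.1,.028),(-.1,.1,.028)]:
    print(q,(proj(T,w(*q))-[215,210])*6,(proj(S,w(*q))-[272,155])*6)
print("registered",w(.062,.062,0))
E
```

```text
stub [ 0.5929 -0.1609  0.0767] gap mm 0.9324826783046211
collar [ 0.5934 -0.1616  0.0722] gap mm 1.8229070484349588
hole [0.506  0.1301 0.0413] gap mm 1.615391459404437
b++ [0.5302 0.1779 0.0452] gap mm 2.3148468919262584
b+- [0.5539 0.1059 0.0425] gap mm 1.4672182969256262
b-- [0.4811 0.082  0.0402] gap mm 2.242193535577282
b-+ [0.4569 0.1524 0.0451] gap mm 1.2237564123112594
p++ [0.6381 0.2586 0.0105] gap mm 0.11163619326861716
p+- [0.6515 0.0284 0.0105] gap mm 1.2141181030037789
p-- [0.4242 0.0156 0.012 ] gap mm 3.715540542421365
p-+ [0.4108 0.2444 0.0102] gap mm 1.3722052535678544
block (array([0.5055, 0.1295]), np.float64(0.32487959722868176), np.float64(1.0012696916529664))
plate [0.5312 0.1368] 0.05886353177990449 0.9947667968274914
[ 0.2745 -0.6703  0.2492] [[ 0.9254  0.3791 -0.0009]
 [ 0.3791 -0.9253  0.0018]
 [-0.0001 -0.002  -1.    ]]
(0.1, 0.085, 0.028) [96.1676 80.2254] [659.2608 200.9956]
(0.1, -0.1, 0.028) [473.8752  60.5634] [486.4711 463.3464]
(0.085, 0.1, 0.028) [ 66.3179 111.9639] [641.328  171.4507]
(-0.1, 0.1, 0.028) [ 76.9368 491.0665] [277.9088  51.4941]
registered [0.5894 0.2023 0.    ]
```

The heights all come out about 3 mm high, which fits the calibration. The block's side and the plate's size match the given figures. The block must turn by -0.27 rad. I'll grasp with the closing line along the corner diagonal, so I move over the objective first and turn -2.03 about the tool's z.

Units first: shifts go in mm and turns go in units of 0.25 rad. So 0.488 m is 488, -0.35 m is -350, -2.03 rad is -8.12.

```bash
echo '[[0.085, [240, -175, 50], -4], [0.085, [488, -350, 95], -8.12], [0.085, [488, -350, 95], -8.12], [0.085, [488, -350, 95], -8.12], [0.085, [488, -350, 95], -8.12], [0.085, [488, -350, 95], -8.12], [0.085, [488, -350, 95], -8.12], [0.085, [488, -350, 95], -8.12], [0.085, [488, -350, 95], -8.12], [0.085, [488, -350, 95], -8.12], [0.085, [488, -350, 95], -8.12], [0.085, [488, -350, 95], -8.12]]' | python3 inch.py 60
cat > st.py <<'E'
from h import *
import sys
np.set_printoptions(precision=4,suppress=True)
s=bot.get_state();M=rot(s["tcp_rot"]);print(s["t"],s["position"],"F",s["contact_force"],s["gripper_width"],"q",s["joint_pos"]);print(M)
if len(sys.argv)>1:
    g=np.array(eval(sys.argv[1])); print("tool shift",M.T@(g-s["position"]))
E
python3 st.py "[.593,-.161,.15]"
```

```text
t: 1.6
position: [0.5934, -0.1617, 0.1546]
tcp_rot: [-0.001, 0.354, 0.935, 0.0]
contact_force: [-1.0, 0.7, -0.2]
gripper_width: 0.0847
grip_force: 0.0
1.6 [ 0.5934 -0.1617  0.1546] F [-0.9938  0.6962 -0.1592] 0.08469439790195318 q [ 0.529   0.6163 -0.4818  1.918   0.4228  0.7097  0.6435]
[[-0.7493  0.6622 -0.0013]
 [ 0.6622  0.7493  0.0007]
 [ 0.0014 -0.0004 -1.    ]]
tool shift [0.0007 0.0002 0.0046]
```

```bash
echo '[[0.085, [0.5, 0, 50], 0], [0.085, [0.5, 0, 80], 0], [0.085, [0.5, 0, 102], 0], [0.085, [0.5, 0, 102], 0], [0.02, [0.5, 0, 102], 0], [0.02, [0.5, 0, 102], 0], [0.02, [0.5, 0, 102], 0], [0.02, [0.5, 0, 102], 0], [0.02, [0.5, 0, 102], 0], [0.02, [0.5, 0, 102], 0], [0.02, [0.5, 0, 102], 0]]' | python3 inch.py 60; python3 st.py
```

```text
t: 2.98
position: [0.5943, -0.1617, 0.0545]
tcp_rot: [0.001, 0.354, 0.935, 0.0]
contact_force: [-0.3, 0.0, 6.4]
gripper_width: 0.0325
grip_force: 59.1
2.975 [ 0.5943 -0.1617  0.0545] F [-0.3205  0.0307  6.445 ] 0.03252780411241452 q [ 0.4573  0.7502 -0.3828  1.9586  0.5288  0.5296  0.5523]
[[-0.7499  0.6615  0.0019]
 [ 0.6615  0.7499 -0.0006]
 [-0.0019  0.0008 -1.    ]]
```

The collar is held at about 34 mm opening. Now lift and carry to just above the hole.

To row units: 0.2585 m is 258.5, 0.16 m is 160.

```bash
echo '[[0.02, [0, 0, -40], 0], [0.02, [0, 0, -70], 0], [0.02, [40, 25, -70], 0], [0.02, [90, 55, -70], 0], [0.02, [140, 85, -70], 0], [0.02, [190, 115, -70], 0], [0.02, [230, 142, -70], 0], [0.02, [258.5, 160, -70], 0], [0.02, [258.5, 160, -70], 0], [0.02, [258.5, 160, -70], 0], [0.02, [258.5, 160, -70], 0]]' | python3 inch.py 90; python3 st.py "[.506,.130,.12]"
python3 - <<'E'
from h import *
import pickle
t=bot.get_image("top"); s=bot.get_image("scene")
pickle.dump((cam(t),cam(s)),open("c1.pkl","wb"))
cr=lambda im,x,y,w,h,k:np.clip(cv2.resize(im["pixels"][y:y+h,x:x+w],None,fx=k,fy=k,interpolation=cv2.INTER_CUBIC)*2.0,0,255).astype(np.uint8)
print(proj(cam(t),[.506,.13,.12]),proj(cam(s),[.506,.13,.12]))
cv2.imwrite("pics/d1.png",np.hstack([cr(t,240,235,50,75,8),cr(s,300,145,50,75,8)]))
E
```

```text
t: 4.35
position: [0.5055, 0.1275, 0.123]
tcp_rot: [-0.0, 0.355, 0.935, -0.001]
contact_force: [0.7, -0.3, -1.2]
gripper_width: 0.0325
grip_force: 89.4
4.35 [0.5055 0.1275 0.123 ] F [ 0.7182 -0.3378 -1.1711] 0.0324606159563017 q [-0.0285  0.5634 -0.4128  2.1442  0.4497  0.5176  0.0649]
[[-0.7482  0.6634 -0.0006]
 [ 0.6634  0.7482 -0.0011]
 [-0.0003 -0.0012 -1.    ]]
tool shift [0.0012 0.0022 0.003 ]
[260.13019894 260.49650656] [325.54919934 166.40796576]
```

View pics/d1.png

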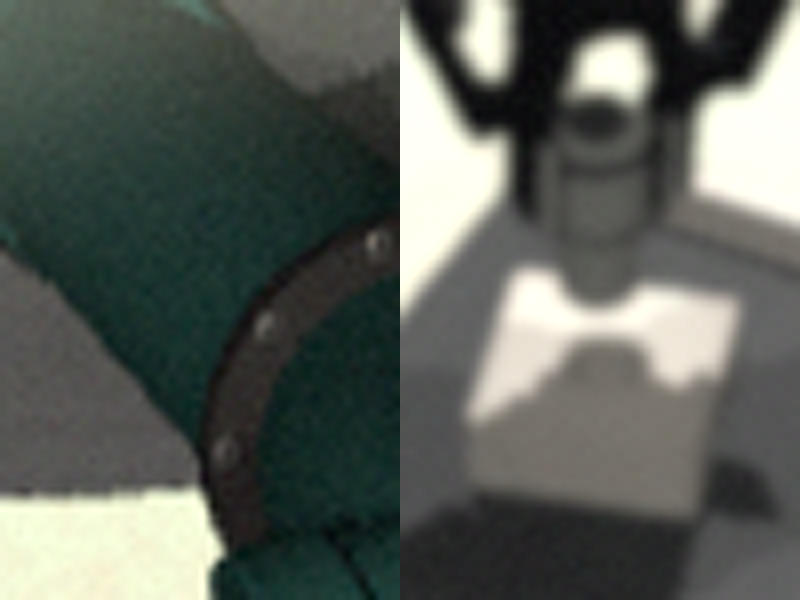

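The top view is blocked by the arm. In the scene view the objective hangs upright over the block, with the stub at (324.6,159.3) and the nose tip at about x = 324.3. I'll compare the stub with the hole in this same camera, using known heights.

```bash
python3 - <<'E'
from h import *
import pickle
np.set_printoptions(precision=4,suppress=True)
T=pickle.load(open("top0.pkl","rb"));S=pickle.load(open("scene0.pkl","rb"))
o=lambda x0,y0,k,p:(x0+(p[0]+.5)/k-.5,y0+(p[1]+.5)/k-.5)
p=bot.get_state()["position"]; zt=p[2]+.0195
stub=atz(S,*o(300,145,8,(200,118)),zt)
nose=atz(S,*o(300,145,8,(198,305)),p[2]-.0545)
hs=atz(S,*o(272,155,6,(323,212)),.037); ht=atz(T,*o(215,210,6,(291,326)),.037)
os_=atz(S,*o(275,250,10,(185,168)),.074); ot=atz(T,*o(345,214,10,(203,190)),.074)
print("tcp",p,"stub",stub,"nose front low edge",nose); print("hole scene/top",hs,ht); print("obj before scene/top",os_,ot)
print("view dir xy",ray(S,324,160)[1])
E
```

```text
tcp [0.5056 0.1278 0.1231] stub [0.5038 0.1283 0.1426] nose front low edge [0.5052 0.1265 0.0686]
hole scene/top [0.5041 0.135  0.037 ] [0.5058 0.13   0.037 ]
obj before scene/top [ 0.5919 -0.1587  0.074 ] [ 0.593  -0.1615  0.074 ]
view dir xy [-0.3912  0.6852 -0.6143]
```

```bash
python3 - <<'E'
from h import *
s=bot.get_image("scene"); C=cam(s); p=bot.get_state()["position"]; k=12; x0,y0,w,h=308,146,33,50
cr=np.clip(cv2.resize(s["pixels"][y0:y0+h,x0:x0+w],None,fx=k,fy=k,interpolation=cv2.INTER_CUBIC)*2.6,0,255).astype(np.uint8)
ov=cr.copy(); a=np.linspace(0,2*np.pi,60)
def circ(c,z,r,col):
    q=np.array([(proj(C,[c[0]+r*np.cos(t),c[1]+r*np.sin(t),z])-[x0,y0]+.5)*k-.5 for t in a]); cv2.polylines(ov,[np.int32(q)],True,col,1)
b=p[2]-.0545
for z,r in((0,13),(28,13),(28,17),(68,17),(74,10)): circ(p,b+z*1e-3,r*1e-3,(0,0,255))
circ([.506,.130],.038,.014,(255,0,0))
cv2.imwrite("pics/d2.png",np.hstack([cr,ov]))
E
```

```text
(no output)
```

View pics/d2.png

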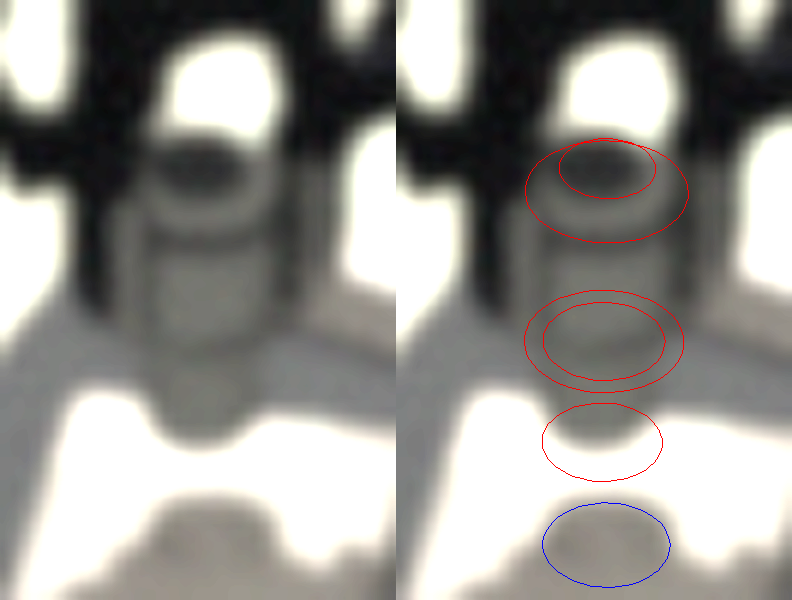

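```bash
python3 - <<'E'
from h import *
import pickle
S=pickle.load(open("scene0.pkl","rb")); T=pickle.load(open("top0.pkl","rb"))
a=np.linspace(0,2*np.pi,90)
c=atz(S,275+(185.5)/10-.5,250+168.5/10-.5,.074); print(c)
for z,r in((0,13),(28,13),(28,17),(68,17),(74,10)):
    q=np.array([(proj(S,[c[0]+r*1e-3*np.cos(t),c[1]+r*1e-3*np.sin(t),z*1e-3])-[275,250]+.5)*10-.5 for t in a]); print(z,r,q.min(0),q.max(0))
s=cv2.cvtColor(cv2.imread("pics/scene0.png"),cv2.COLOR_BGR2GRAY); print(s[258:302,293])
im=cv2.cvtColor(bot.get_image("scene")["pixels"],cv2.COLOR_BGR2GRAY); print(im[155:200,324]); print(im[155:200,325])
E
```

```text
[ 0.59190943 -0.15866094  0.074     ]
0 13 [138.26764532 332.50019727] [251.27728862 421.55520134]
28 13 [133.68918372 255.58969246] [248.65547523 345.02393376]
28 17 [115.98062996 242.06587327] [266.32734646 359.02313822]
68 17 [108.70839134 127.43494695] [262.86829859 245.03589457]
74 10 [139.47952692 133.58864031] [230.50139577 202.81339391]
[128 128 126 117  94  67  51  48  46  46  41  36  52  79  89  76  51  36
  38  43  43  44  44  43  40  37  40  43  45  44  44  47  54  63  71  74
  75  74  77  91 113 125 128 129]
[113  81  44  23  20  18  23  31  40  42  35  32  39  45  46  47  46  45
  45  40  39  42  46  46  46  46  47  58  84 112 119 105  80  61  55  55
  55  55  55  57  58  58  58  58  57]
[115  81  44  23  19  18  24  33  41  42  35  33  39  45  46  46  46  47
  44  40  39  43  45  47  47  46  49  59  86 112 118 105  79  61  56  56
  56  55  56  57  58  59  59  58  58]
```

Comparing the two scene views shows that the objective is upright and at the TCP to within about 1 mm. I'll correct by about (0.0003, 0.0016) in the tool's x and y and feel down gently.

To row units: 0.036 m is 36, 0.022 m is 22.

```bash
echo '[[0.02, [0.3, 1.6, 10], 0], [0.02, [0.3, 1.6, 22], 0], [0.02, [0.3, 1.6, 28], 0], [0.02, [0.3, 1.6, 31], 0], [0.02, [0.3, 1.6, 34], 0], [0.02, [0.3, 1.6, 36], 0], [0.02, [0.3, 1.6, 36], 0]]' | python3 inch.py 90; python3 st.py
```

```text
t: 5.42
position: [0.5063, 0.1306, 0.0873]
tcp_rot: [0.0, 0.354, 0.935, 0.0]
contact_force: [0.5, 0.0, -1.7]
gripper_width: 0.0318
grip_force: 89.4
5.425 [0.5063 0.1306 0.0873] F [ 0.5303  0.0145 -1.6679] 0.03177648043211866 q [-0.0747  0.6208 -0.3598  2.1581  0.5     0.4417  0.0177]
[[-0.7499  0.6615  0.0003]
 [ 0.6615  0.7499 -0.0001]
 [-0.0003  0.0002 -1.    ]]
```

There's no contact force with the foot about 5 mm below the block's top, so it's in the hole. Continue down.

```bash
echo '[[0.02, [0, 0, 4], 0], [0.02, [0, 0, 8], 0], [0.02, [0, 0, 12], 0], [0.02, [0, 0, 16], 0], [0.02, [0, 0, 19], 0], [0.02, [0, 0, 19], 0]]' | python3 inch.py 90; python3 st.py
```

```text
t: 6.18
position: [0.506, 0.1308, 0.068]
tcp_rot: [-0.0, 0.354, 0.935, -0.0]
contact_force: [0.7, -0.5, -2.3]
gripper_width: 0.032
grip_force: 89.4
6.175 [0.506  0.1308 0.068 ] F [ 0.6648 -0.4837 -2.257 ] 0.03199219836117228 q [-0.099   0.6521 -0.3281  2.1652  0.5252  0.4003 -0.0054]
[[-0.75    0.6614 -0.0004]
 [ 0.6614  0.75    0.    ]
 [ 0.0004 -0.0003 -1.    ]]
```

To row units: 0.004 m is 4, 0.003 m is 3.

```bash
echo '[[0.02, [0, 0, 2], 0], [0.02, [0, 0, 3], 0], [0.02, [0, 0, 4], 0], [0.02, [0, 0, 4], 0]]' | python3 inch.py 90; python3 st.py
```

```text
t: 6.68
position: [0.506, 0.1308, 0.0647]
tcp_rot: [0.0, 0.353, 0.935, -0.0]
contact_force: [-1.0, -1.2, 3.8]
gripper_width: 0.0319
grip_force: 90.1
6.675 [0.506  0.1308 0.0647] F [-0.9876 -1.1731  3.8436] 0.03190448385404381 q [-0.104   0.6573 -0.3218  2.1664  0.5302  0.3927 -0.0102]
[[-0.7501  0.6613  0.0001]
 [ 0.6613  0.7501 -0.0002]
 [-0.0002 -0.0001 -1.    ]]
```

The force has risen at z = 0.0647, where home should be (0.0645). A further 1 mm will confirm the stop.

To row units: 0.001 m is 1.

```bash
echo '[[0.02, [0, 0, 1], 0], [0.02, [0, 0, 1], 0], [0.02, [0, 0, 1], 0]]' | python3 inch.py 110; python3 st.py; python3 - <<'E'
import numpy as np
a=.0589;c=np.array([.5312,.1368]);R=np.array([[np.cos(a),-np.sin(a)],[np.sin(a),np.cos(a)]])
g=c+R@[.062,.062];t=np.array([[-.75,.6613],[.6613,.75]])
for n,p in(("reg",g),("stageA: 15 short both",c+R@[.047,.047]),("x15 y0", c+R@[.047,.062])): print(n,p,t.T@(p-[.506,.1308]))
print("plate x,y in tool",t.T@R)
print("block now in plate",R.T@(np.array([.506,.1308])-c))
E
```

```text
t: 7.05
position: [0.5061, 0.1308, 0.0647]
tcp_rot: [0.0, 0.353, 0.935, -0.0]
contact_force: [-2.0, -0.6, 13.7]
gripper_width: 0.0321
grip_force: 108.0
7.05 [0.5061 0.1308 0.0647] F [-2.0148 -0.5937 13.7308] 0.03212089733447009 q [-0.1052  0.6572 -0.3206  2.1666  0.5311  0.3922 -0.0113]
[[-0.7501  0.6613  0.0007]
 [ 0.6613  0.7501 -0.0008]
 [-0.0011 -0.0002 -1.    ]]
reg [0.5894428  0.20234217] [-0.01527126  0.10883735]
stageA: 15 short both [0.5753518 0.1864852] [-0.01518923  0.08762624]
x15 y0 [0.57446881 0.20145919] [-0.00462469  0.09827281]
plate x,y in tool [[-0.70977137  0.7043027 ]
 [ 0.7043027   0.70977137]]
block now in plate [-0.0255095  -0.00450617]
```

The objective is solidly home: 1 mm more command gave 10 N more force and no motion. I'll ease the downforce and slide towards the corner, stopping short.

To row units: -0.0116 m is -11.6, -0.0008 m is -0.8.

```bash
echo '[[0.02, [0, 0, -0.8], 0], [0.02, [-1, 9, -0.8], 0], [0.02, [-3, 19, -0.8], 0], [0.02, [-4.5, 29, -0.8], 0], [0.02, [-6, 39, -0.8], 0], [0.02, [-7.5, 49, -0.8], 0], [0.02, [-9, 59, -0.8], 0], [0.02, [-10.5, 69, -0.8], 0], [0.02, [-11.5, 77, -0.8], 0], [0.02, [-11.6, 81, -0.8], 0], [0.02, [-11.6, 81, -0.8], 0]]' | python3 inch.py 110; python3 st.py
```

```text
t: 8.43
position: [0.5684, 0.1833, 0.0648]
tcp_rot: [0.0, 0.354, 0.935, -0.001]
contact_force: [-0.5, -1.3, 6.8]
gripper_width: 0.0318
grip_force: 109.4
8.425 [0.5684 0.1833 0.0648] F [-0.4521 -1.3199  6.8062] 0.031787993072627585 q [-0.1377  0.7157 -0.3567  1.9982  0.4894  0.5124  0.0011]
[[-0.7499  0.6616 -0.0004]
 [ 0.6616  0.7499 -0.0017]
 [-0.0008 -0.0015 -1.    ]]
```

Now +y of the plate towards the left fence, slowly; the block should swing flush.

To row units: 0.0121 m is 12.1, 0.012 m is 12.

```bash
echo '[[0.02, [2.8, 2.8, 0], 0], [0.02, [5.6, 5.7, 0], 0], [0.02, [7.7, 7.8, 0], 0], [0.02, [9.8, 9.9, 0], 0], [0.02, [11.2, 11.3, 0], 0], [0.02, [12, 12.1, 0], 0], [0.02, [12, 12.1, 0], 0]]' | python3 inch.py 110; python3 st.py; python3 - <<'E'
from h import *
s=bot.get_state();a=.0589;c=np.array([.5312,.1368]);R=np.array([[np.cos(a),-np.sin(a)],[np.sin(a),np.cos(a)]])
print(R.T@(s["position"][:2]-c),R.T@s["contact_force"][:2])
E
```

```text
t: 9.3
position: [0.5682, 0.1957, 0.0647]
tcp_rot: [0.001, 0.355, 0.935, -0.004]
contact_force: [0.7, -6.9, 8.9]
gripper_width: 0.0319
grip_force: 109.4
9.3 [0.5682 0.1957 0.0647] F [ 0.667  -6.9189  8.9207] 0.03187582464966656 q [-0.1644  0.7184 -0.3512  1.9882  0.4871  0.5219 -0.02  ]
[[-0.7479  0.6638 -0.0007]
 [ 0.6638  0.7479 -0.0081]
 [-0.0049 -0.0066 -1.    ]]
[0.04041059 0.05663335] [ 0.25851925 -6.94616728]
```

The block has met the fence at y of about 0.0566 and the push is 7 N. The downforce of about 11 N slows its swing, so I'll ease that and push on.

```bash
cat > pl.py <<'E'
from h import *
np.set_printoptions(precision=4,suppress=True)
s=bot.get_state();a=.0589;c=np.array([.5312,.1368]);R=np.array([[np.cos(a),-np.sin(a)],[np.sin(a),np.cos(a)]])
M=rot(s["tcp_rot"])
print("plate xy",R.T@(s["position"][:2]-c),"z",s["position"][2],"F",R.T@s["contact_force"][:2],s["contact_force"][2],"tilt",M[:2,2],"T",s["ft_torque"])
E
echo '[[0.02, [0, 0, -0.8], 0], [0.02, [0.5, 0.5, -0.8], 0], [0.02, [1, 1, -0.8], 0], [0.02, [1, 1, -0.8], 0]]' | python3 inch.py 110; python3 pl.py
echo '[[0.02, [0.7, 0.7, 0], 0], [0.02, [1.4, 1.4, 0], 0], [0.02, [1.4, 1.4, 0], 0]]' | python3 inch.py 110; python3 pl.py
```

```text
t: 9.8
position: [0.5674, 0.1968, 0.0647]
tcp_rot: [0.0, 0.355, 0.935, -0.004]
contact_force: [0.8, -7.2, 5.8]
gripper_width: 0.0318
grip_force: 109.0
plate xy [0.0397 0.0578] z 0.06473935427934599 F [ 0.4118 -7.2465] 5.796529581612595 tilt [-0.0023 -0.0085] T [-1.8208  0.0517 -0.0255]
t: 10.18
position: [0.5671, 0.1974, 0.0647]
tcp_rot: [0.0, 0.356, 0.935, -0.006]
contact_force: [0.5, -8.7, 7.8]
gripper_width: 0.0317
grip_force: 109.0
plate xy [0.0394 0.0584] z 0.06471108901112094 F [ 0.028  -8.7132] 7.758527889005885 tilt [-0.0032 -0.0108] T [-2.2064  0.0917 -0.0094]
```

To row units: 0.002 m is 2, -0.0006 m is -0.6.

```bash
echo '[[0.02, [1, 1, -0.6], 0], [0.02, [2, 2, -0.6], 0], [0.02, [2, 2, -0.6], 0]]' | python3 inch.py 110 | tail -1; python3 pl.py
echo '[[0.02, [1, 1, 0], 0], [0.02, [2, 2, -0.5], 0], [0.02, [2, 2, -0.5], 0]]' | python3 inch.py 110| tail -1; python3 pl.py
```

```text
grip_force: 109.0
plate xy [0.0388 0.0637] z 0.06478155828897549 F [-0.5853 -6.4336] 3.2202410538638038 tilt [-0.0035 -0.0073] T [-1.7612  0.1053 -0.043 ]
grip_force: 108.9
plate xy [0.0387 0.0639] z 0.0648180609580572 F [ 0.0339 -9.7486] 0.5805493822265007 tilt [-0.0045 -0.0111] T [-2.3667 -0.1185 -0.0132]
```

It jumped to y = 0.0637 and stopped there, so it's flush with the left fence. Next +x, keeping the y push.

To row units: -0.017 m is -17, 0.017 m is 17.

```bash
echo '[[0.02, [-3, 3, 0], 0], [0.02, [-6, 6, 0], 0], [0.02, [-9, 9, 0], 0], [0.02, [-12, 12, 0], 0], [0.02, [-15, 15, 0], 0], [0.02, [-17, 17, 0], 0], [0.02, [-17, 17, 0], 0]]' | python3 inch.py 110| tail -1; python3 pl.py
echo '[[0.02, [-1.5, 1.5, 0], 0], [0.02, [-3, 3, 0], 0], [0.02, [-3, 3, 0], 0]]' | python3 inch.py 110| tail -1; python3 pl.py
```

```text
grip_force: 109.0
plate xy [0.0604 0.0638] z 0.06466292636803561 F [-3.7294 -9.899 ] 5.110123440889982 tilt [-0.0087 -0.0128] T [-2.4615  0.813   0.0495]
grip_force: 109.2
plate xy [0.064  0.0639] z 0.06463281474652272 F [-5.8378 -8.9862] 5.99689582910656 tilt [-0.0098 -0.0133] T [-2.4509  1.1903  0.0276]
```

```bash
echo '[[0.02, [-1.5, 1.5, 0], 0], [0.02, [-3, 3, 0], 0], [0.02, [-3, 3, 0], 0]]' | python3 inch.py 110| tail -1; python3 pl.py; python3 - <<'E'
from h import *
s=bot.get_image("scene")
c=np.clip(cv2.resize(s["pixels"][145:245,295:400],None,fx=6,fy=6,interpolation=cv2.INTER_CUBIC)*2.2,0,255).astype(np.uint8); cv2.imwrite("pics/e1.png",c)
E
```

```text
grip_force: 109.4
plate xy [0.0644 0.0639] z 0.06457046305716117 F [-10.3984 -10.5346] 11.68004892608847 tilt [-0.0164 -0.016 ] T [-2.5131  2.4208  0.1046]
```

View pics/e1.png

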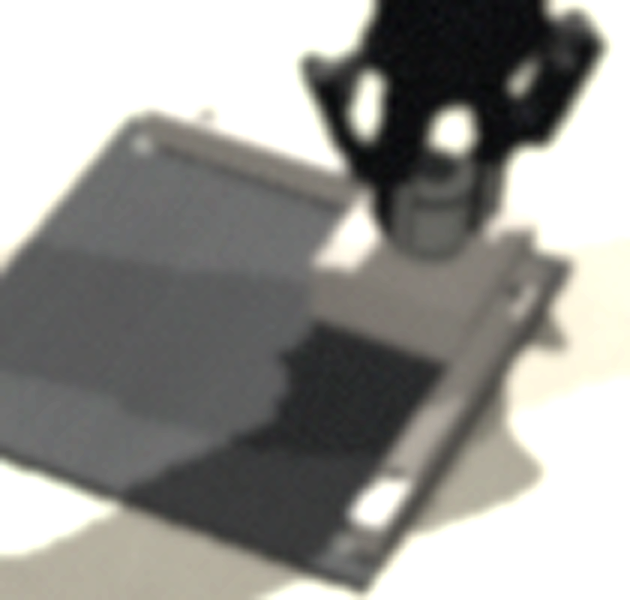

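The scene view shows the block in the corner. Its front foot line, (312,318) to (447,362), runs parallel to the left fence, its right side is against the far fence, and the collar is down on its top face. I'll give one firmer squeeze, then relax to a moderate push to reduce the tilt.

Units first: shifts go in mm and turns go in units of 0.25 rad. So 0.004 m is 4, 0.002 m is 2.

```bash
echo '[[0.02, [1, 2, 0], 0], [0.02, [1, 4, 0], 0], [0.02, [1, 4, 0], 0], [0.02, [1, 4, 0], 0]]' | python3 inch.py 110| tail -1; python3 pl.py
echo '[[0.02, [0, -3, 0], 0], [0.02, [-1, -6, -0.3], 0], [0.02, [-1, -8, -0.3], 0], [0.02, [-1, -8, -0.3], 0], [0.02, [-1, -8, -0.3], 0]]' | python3 inch.py 110| tail -1; python3 pl.py
```

```text
grip_force: 110.0
plate xy [0.0647 0.0641] z 0.06465408915221647 F [-14.8255 -14.5502] 17.578139910514995 tilt [-0.0204 -0.0223] T [-3.4007  3.1845  0.1222]
grip_force: 108.7
plate xy [0.0643 0.0636] z 0.06466290635650818 F [-6.4658 -6.5663] 3.997328518813235 tilt [-0.011  -0.0101] T [-1.7493  1.4306  0.0663]
```

Both fences push back with about 6.5 N. The extra squeeze moved the tool only 0.2–0.3 mm and that sprang back, so the block is flush and the objective is home (z 0.0647). Handing in.

```bash
echo '[[0.02, [0, 0, 0], 0], [0.02, [0, 0, 0], 0], [0.02, [0, 0, 0], 0], [0.02, [0, 0, 0], 0]]' | python3 inch.py 110| tail -1; python3 pl.py; python3 -c "from bench import bot; print(bot.close_job())"
```

```text
grip_force: 108.7
plate xy [0.0643 0.0636] z 0.06462018716789385 F [-5.5432 -6.4315] 4.128314278715582 tilt [-0.0111 -0.0101] T [-1.7341  1.4353 -0.0026]
the job is handed in; nothing more can be done
None
```

I handed the job in with the objective home in the block and the block still held against both fences (about 6 N each); the force and position readings and one camera view agree, but no verdict came back.

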